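# Move the lane stop of a slide loader one notch

## Robot

A 6-joint arm with a two-finger parallel gripper is mounted at the origin on the work surface. World frame = base frame: x ahead of the robot, y to its left, z up, the work surface at z = 0. Lengths are in m, angles in rad, forces in N, time in s.
With the tool pointing down it reaches from about 0.2 to 0.875 m from the base axis. Payload 3.4 kg.
Tool frame: the origin (TCP) lies on the centre line of the jaws, within the pads' length; the fingertips stand 22 mm ahead of it and the grasp point (between the pads) lies 3 mm ahead of it; z points along the fingers, y is the line along which they close (so a half turn about z gives the same grasp; the last joint's range is limited). The gripper opens to 94 mm and grips with 3 to 60 N. Pads are 16 mm wide; open, the fingers measure 119 mm over their backs; the gripper's body (75 mm by 177 mm) begins 78 mm behind the grasp point.
Start: joints at [1.065, 0.276, 1.505, -0, 1.361, -0.121], TCP at [0.216, 0.533, 0.227] pointing down, gripper open.
Joint ranges: [-2.89, 2.89], [-0.75, 2.08], [0.22, 2.7], [-1.18, 4.32], [0.11, 2.71], [-2.7, 2.7]. Speed limits (rad/s): [2.57, 2.57, 3.14, 3.14, 3.14, 3.14].

## Interface

Orientations are given as a unit quaternion [w, x, y, z].
In Python, from workcell import ctrl gives the robot as it stands.
- The arm moves only by the tool move_arm, never from a script. Its argument "deltas" is a list that holds one entry, the list of rows, each a list of 7 numbers: the shift along the tool's x, y, z in units of 25 mm (1.0 is 25 mm), then the turn, a rotation vector about the tool's x, y, z in units of 6 degrees (1.0 is 6 degrees), then the finger opening in mm, from 0 to 94. In form: [[[x, y, z, wx, wy, wz, grip], ...]]. A call has 1 to 10 rows; each row is the pose to reach, as a shift and turn from the pose commanded when the call began, along the tool's axes at that moment; what a row does not reach only later rows make up. A row lasts 1/12 s, in which the tool goes at most 41.7 mm and 7.16 degrees, less where a joint would pass 70% of its speed; a pose out of reach is approached as far as the arm can. A call with a gripper value outside its range is refused whole. The fingers move at their own pace and stop on an object; "newtons" is the grip in N (left out, the last holds). Time passes only in rows, so rows that repeat a pose let the fingers close. It gives the time, the measured TCP pose, the force, the opening and the grip force at its end, in the units of the state.
- ctrl.get_obs(): the state, without advancing time (a new reading comes with each control period).
- ctrl.capture(name): name is "scene" or "top" or "wrist"; returns a dict with "pixels" (480x640x3 uint8, blue, green, red), "fx", "fy", "cx", "cy" (pixels), "position" and "rotation" of the camera in the world. Camera axes: x right, y down, z forward; pixel columns grow to the right and rows downward; lengths in m; the calibration is good to about 2 mm. A picture is of the moment at which its call begins. There is no depth.
- ctrl.sign_off(): hands the job in; it is judged then, once.
The state is a dict: "t": time; "joints": joint angles; "qvel": joint speeds; "effort": joint torques, N m; "ee_pos": TCP position; "tcp_rot": TCP orientation; "ft_force": force on the tool from outside, world axes, zero at the start; "torque": the same for the moment, N m; "finger_gap": opening from 0.0 (shut) to 1.0 (fully open); "grasp_force": force on a finger pad.
Only numpy, scipy, OpenCV 4.12 (cv2) and the standard library are available. Lean on these libraries where they do the work, as an engineer would, in place of code of your own. Each camera call takes 0.05 s, during which the arm holds its last target. There are 200 camera calls.

## Task

On the sloping deck of the slide loader, lift the lane stop out of its notch, shift it one notch along the rail towards the cassette of glass slides, and let it drop fully home in that notch. Then let go; leave the cassette and the wash pod where they stand, and do not lean on the light bar that hangs over the deck.

Things in the scene. Friction and masses are not known exactly. Their poses are not given: they have to be found in the camera images.
- loader: Slide loader, fixed on the bench: grey deck 360 mm wide, sloping 30 deg. Origin on the bench under the rail's middle; z up, x level towards the deck's high side, y along the rail. Deck normal N = (-0.5, 0, 0.866), up-slope = (0.866, 0, 0.5); deck surface 85 mm above the origin. Aluminium rail on it: 160 long, 40 wide, 40 high along N. Down-slope of it is the lane, with a 14 mm ledge at its foot.
- lightbar: Light bar of the loader, same origin and axes: level black bar 340 mm long (y), at x -13 to +9 mm, heights 216 to 244 mm, on 16 mm square posts at y = -162 and +162, x = 1. It hangs over the rail: a gripper pointing straight down on the fin strikes it; one that approaches along the deck's normal N (tilted 30 deg, its back leaning to loader -x) passes freely.
- notch_mid (a point): Middle of the floor of the rail's centre notch (loader y = 0), where the stop's tab begins; axes as the loader's. The rail has five notches across its top, 30 mm apart (y = -60 to +60 mm), each 12 mm wide along y and 10 mm deep along N, and a 12 mm slot along its middle.
- notch_left (a point): Middle of the floor of the next notch towards loader +y (y = +30 mm).
- notch_right (a point): Middle of the floor of the next notch towards loader -y (y = -30 mm).
- stop_tab (a point): Lane stop, loose steel piece of about 120 g: middle of the underside of its tab, a bar 9 mm wide (y) and 42 long lying across the rail in a notch; home, this point is within 2 mm of the notch's floor point. Axes as the loader's. A foot under the slot keeps it captive: the tab clears the notch after rising 10 mm along N and can rise 19 at most. No spring. A thin paddle hangs from it into the lane.
- stop_fin (a point): Centre of the stop's black plastic fin, the part to hold: plate 10 mm thick along y, 26 wide up-slope, 56 high along N, standing on the tab (8 mm thick). The point is 36 mm from stop_tab along N and 2 mm up-slope, with 28 mm of fin above and below it; with the stop home the rail's tops are 26 mm below it along N. Nothing stands within 60 mm of the fin along y at this height.
- cassette_mid (a point): Cassette of glass slides: loose white open tray, 60 mm along y, 70 up-slope, 32 high, with nine upright glass plates; it stands in the lane against the ledge, 78 mm to the +y or the -y side of the rail's middle. The point is its middle, 15 mm off the deck.
- pod_mid (a point): Wash pod: loose closed white box, 60 by 70 mm and 22 high, with one round grey cap (38 mm across, 10 high); it stands in the lane on the side opposite to the cassette. The point is above its middle, 15 mm off the deck.
Mind the look-alikes: they are no part of the job. What is shaped like the part that bears cassette_mid but red is not meant.

How it is judged:
By the outcome, as a careful person would: the job done as asked, in the order asked, and still so for the second after the job is handed in, with the robot touching nothing.
It also fails if it takes over 38 s, if anything falls off the work surface, if the arm or the gripper's body presses on something with over 40 N, if the wrist force passes 120 N, or if a joint passes its speed limit or range.

## Working session

There is one attempt and no reset: what is moved stays moved. The work goes in short steps, Python scripts to look and compute and a tool call to move; the robot and the scene stay as the last step left them, time stands still between calls to the robot, and variables do not carry over. Pictures are saved under pics/ and viewed, at most 10 in all, crops included, and the job is handed in when it is done.

Besides the shell and the picture viewer there is one more tool, called after "Call:" by a JSON object that holds its "name" and its "arguments". move_arm: Moves the arm, as the interface text tells. Its arguments: {"type":"object","properties":{"deltas":{"type":"array","items":{"type":"array","items":{"type":"array","items":{"type":"number"}}}},"newtons":{"type":"number"}},"required":["deltas"]}

```bash
mkdir -p pics; cat > h.py <<'E'
import numpy as np, cv2, pickle
from workcell import ctrl
def cap(n):
    c=ctrl.capture(n); pickle.dump(c,open(f'pics/{n}.pkl','wb')); return c
def ray(c,u,v):
    d=np.array([(u-c['cx'])/c['fx'],(v-c['cy'])/c['fy'],1.]); d=np.array(c['rotation']).reshape(3,3)@d
    return np.array(c['position']),d/np.linalg.norm(d)
def onz(c,u,v,z):
    p,d=ray(c,u,v); return p+d*(z-p[2])/d[2]
def proj(c,P):
    q=np.array(c['rotation']).reshape(3,3).T@(np.array(P)-np.array(c['position'])); return np.array([c['fx']*q[0]/q[2]+c['cx'],c['fy']*q[1]/q[2]+c['cy']])
def tri(*rs):
    A=np.zeros((3,3));b=np.zeros(3)
    for p,d in rs:
        M=np.eye(3)-np.outer(d,d);A+=M;b+=M@p
    return np.linalg.solve(A,b)
E
python3 - <<'E'
from h import *
a=cap('scene');b=cap('top')
cv2.imwrite('pics/s1.png',a['pixels']);cv2.imwrite('pics/t1.png',b['pixels'])
for c in(a,b):print(c['fx'],c['position'],np.array(c['rotation']).round(3).tolist())
print(ctrl.get_obs())
E
```

```text
511.5022553359554 [0.99723912 0.06044224 0.49173276] [-0.302, 0.578, 0.672, -0.35]
513.8743594862731 [ 0.40743702 -0.02917684  0.73875877] [0.053, -0.698, 0.712, -0.059]
{'t': 0.1, 'joints': array([ 1.06504486e+00,  2.76530143e-01,  1.50595623e+00, -2.13282440e-05,
        1.36070071e+00, -1.20995448e-01]), 'qvel': array([-0.00047903, -0.00109534, -0.00187404, -0.00097853, -0.00128295,
        0.00066203]), 'effort': array([ 7.24670426e-04, -4.05453765e+01, -2.37779403e+01,  7.00268894e-02,
        2.98765569e-02, -4.14094461e-05]), 'ee_pos': array([0.21560559, 0.53255943, 0.22671218]), 'tcp_rot': array([-2.35836650e-04,  1.91191321e-01,  9.81552466e-01, -7.61603059e-04]), 'ft_force': array([ 0.21989596, -0.62252619,  0.25032219]), 'torque': array([-0.04487459, -0.02289117,  0.02149307]), 'grasp_force': 0.0, 'finger_gap': 1.00272434001945}
```

View pics/s1.png

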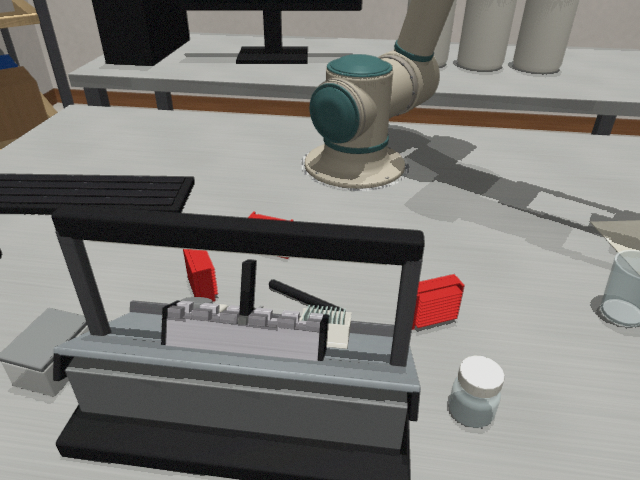

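View pics/t1.png

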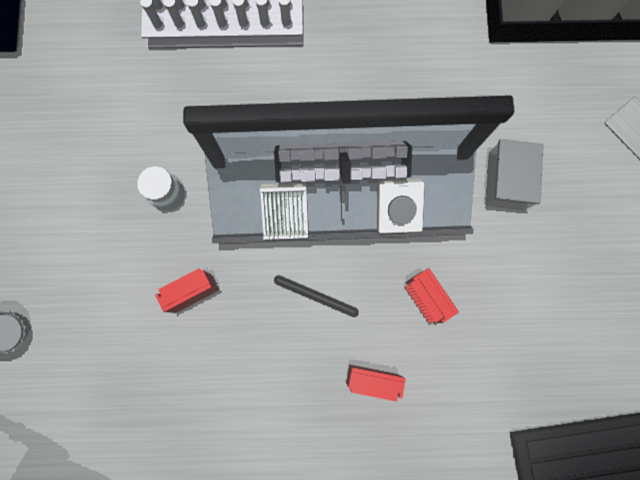

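The top view shows the loader, with its rail around (343,165) and the fin at about (345,165). The lane runs towards the robot. There are four cassette candidates:
- a white tray with plates at (284,212)
- red look-alikes at (185,290), (432,296) and (376,383)

The white tray fits, because it is white, stands in the lane and carries glass plates. The pod with its round cap is at (401,207). I'll confirm this in one enlarged crop.

```bash
sed -i 's/^def cap/from scipy.spatial.transform import Rotation as R\ndef cap/; s/c=ctrl.capture(n);/c=ctrl.capture(n);q=c["rotation"];c["rotation"]=R.from_quat([q[1],q[2],q[3],q[0]]).as_matrix();/' h.py
python3 - <<'E'
from h import *
a=cap('scene');b=cap('top')
t=cv2.resize(b['pixels'][90:250,175:525],None,fx=2.28,fy=2.28,interpolation=cv2.INTER_CUBIC)
s=cv2.resize(a['pixels'][240:360,140:365],(425,227),interpolation=cv2.INTER_CUBIC)
o=np.zeros((595,798,3),np.uint8);o[:t.shape[0],:t.shape[1]]=t[:,:798];o[367:594,:425]=s
cv2.imwrite('pics/c1.png',o)
# light bar ends, top face z=.244
g=b['pixels'].max(2)
for u in (200,260,340,420,495):
    r=np.where(g[85:135,u]<60)[0]+85;print(u,r.min(),r.max(),onz(b,u,r.min(),.244).round(4))
for v in (112,115,104): 
    r=np.where(g[v,150:560]<60)[0]+150;print(v,r.min(),r.max(),onz(b,r.min(),v,.244).round(4),onz(b,r.max(),v,.244).round(4))
E
```

```text
200 107 134 [0.6312 0.0813 0.244 ]
260 105 130 [0.6322 0.0203 0.244 ]
340 102 127 [ 0.634  -0.0613  0.244 ]
420 99 124 [ 0.6357 -0.1433  0.244 ]
495 97 127 [ 0.6365 -0.2203  0.244 ]
112 184 512 [0.6261 0.0974 0.244 ] [ 0.62   -0.2365  0.244 ]
115 184 511 [0.6229 0.0974 0.244 ] [ 0.6168 -0.2352  0.244 ]
104 262 512 [0.6333 0.0182 0.244 ] [ 0.6286 -0.2372  0.244 ]
```

View pics/c1.png

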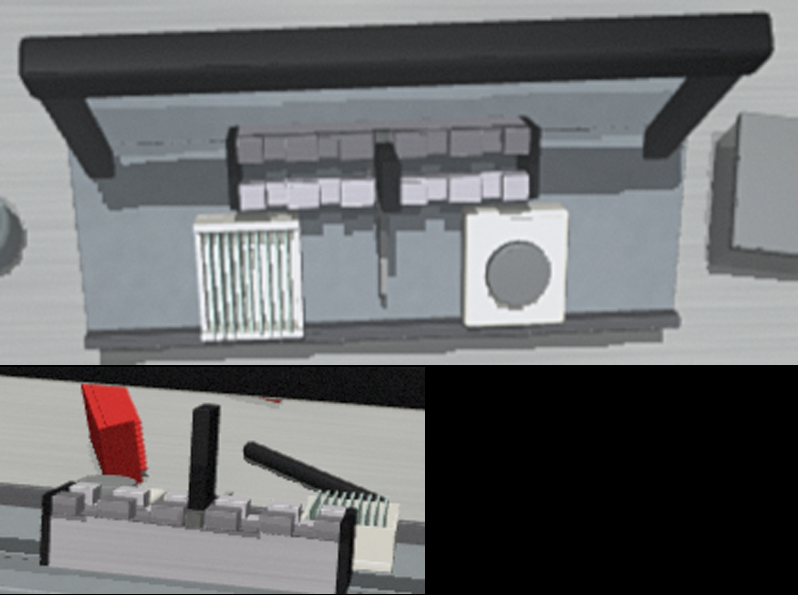

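The crop confirms that the white tray with upright glass plates is at loader +y (image left), so the target is notch_left. The capped pod is on the right. The fin stands at top px (345,165) and scene px (249,285). Next I'll predict the fin's position and compare it with the detected one.

```bash
cat >> h.py <<'E'
O=np.array([.625,-.0695,0]);TH=np.radians(1.0)
def L():
    return R.from_euler('z',TH).as_matrix()
N=np.array([-.5,0,.866]);U=np.array([.866,0,.5]);Y=np.array([0,1.,0])
def W(n,u,y): # n along normal from deck
    return O+L()@(np.array([0,0,.085])+n*N+u*U+y*Y)
E
python3 - <<'E'
from h import *
for n in('scene','top'):
    c=pickle.load(open(f'pics/{n}.pkl','rb'))
    print(n,'fin',[proj(c,W(.094,.002+u,y)).round(1).tolist() for u in(-.013,.013) for y in(-.005,.005)],'bot',[proj(c,W(.038,.002-.013,y)).round(1).tolist() for y in(-.005,.005)])
    print('rail end top',[proj(c,W(.040,u,y)).round(1).tolist() for u in(-.02,.02) for y in(-.08,.08)])
    print('bar',[proj(c,O+L()@[x,y,.244]).round(1).tolist() for x in(-.013,.009) for y in(-.17,.17)])
    x0,y0,x1,y1=(225,255,275,325) if n=='scene' else (325,140,365,190)
    g=c['pixels'].max(2)[y0:y1,x0:x1]
    for i in range(0,y1-y0,3):
        r=np.where(g[i]<48)[0]
        if len(r):print(y0+i,x0+r.min(),x0+r.max(),end=' ; ')
    print()
E
```

```text
scene fin [[246.6, 257.8], [255.6, 258.6], [240.5, 260.6], [250.0, 261.4]] bot [[243.7, 308.7], [252.7, 309.5]]
rail end top [[180.6, 299.2], [322.0, 312.2], [166.6, 306.5], [318.2, 320.7]]
bar [[60.6, 201.2], [421.8, 227.3], [47.8, 213.2], [423.0, 241.4]]
261 246 255 ; 264 242 255 ; 267 242 254 ; 270 242 254 ; 273 242 254 ; 276 242 254 ; 279 242 254 ; 282 241 274 ; 285 241 274 ; 288 241 274 ; 291 241 253 ; 294 241 253 ; 297 241 253 ; 300 241 253 ; 303 240 252 ; 306 240 252 ; 309 240 253 ; 312 240 250 ; 315 244 247 ; 
top fin [[350.1, 185.9], [341.5, 186.2], [349.9, 163.8], [341.2, 164.1]] bot [[346.2, 174.9], [338.3, 175.2]]
rail end top [[405.5, 180.1], [279.2, 184.6], [406.6, 148.6], [277.4, 153.0]]
bar [[515.5, 116.6], [180.9, 128.0], [513.4, 96.3], [180.9, 107.5]]
155 340 346 ; 158 340 347 ; 161 340 341 ; 164 340 341 ; 167 340 341 ; 170 341 341 ; 173 341 341 ; 176 341 341 ;
```

```bash
cat >> h.py <<'E'
def delta(n,u,y,flip=None,d=.003):
    """row from the current pose to grasp point at W(n,u,y), tool along -N"""
    o=ctrl.get_obs();q=o['tcp_rot'];Rc=R.from_quat([q[1],q[2],q[3],q[0]]).as_matrix()
    best=None
    for s in(1,-1):
        z=-N;yy=s*Y;T=L()@np.c_[np.cross(yy,z),yy,z]
        rv=R.from_matrix(Rc.T@T).as_rotvec()
        if best is None or np.linalg.norm(rv)<np.linalg.norm(best[0]):best=(rv,T)
    rv,T=best
    p=Rc.T@(W(n,u,y)-d*T[:,2]-o['ee_pos'])
    print('t',o['t'],'row',(p/.025).round(3),(np.degrees(rv)/6).round(3),'gap',o['finger_gap'],'J',o['joints'].round(2))
E
python3 -c "
from h import *
delta(.066+.12,.002,0)"
```

```text
t 0.2 row [-20.802 -17.634  -0.893] [-1.015 -4.935 -3.75 ] gap 1.0002946296509614 J [ 1.06  0.28  1.51 -0.    1.36 -0.12]
```

Call:
{"name": "move_arm", "arguments": {"deltas": [[[-1.6,-1.4,-0.4,0,0,0,94],[-3.2,-2.7,-0.8,-0.1,-0.5,-0.4,94],[-4.8,-4,-1.2,-0.2,-1,-0.8,94],[-6.4,-5.4,-1.5,-0.3,-1.5,-1.1,94],[-8,-6.8,-1.5,-0.4,-2,-1.5,94],[-9.6,-8.1,-1.5,-0.5,-2.5,-1.9,94],[-11.2,-9.5,-1.5,-0.6,-3,-2.2,94],[-12.8,-10.8,-1.5,-0.7,-3.4,-2.6,94],[-14.4,-12.2,-1.5,-0.8,-3.9,-3,94],[-16,-13.5,-1.5,-0.9,-4.4,-3.3,94]]]}}

```text
t: 1.03
ee_pos: [0.4086, 0.1654, 0.2648]
tcp_rot: [0.234, 0.014, 0.972, 0.002]
ft_force: [0.9, 0.3, 0.2]
finger_gap: 0.997
grasp_force: 0.0
```

```bash
python3 -c "
from h import *
delta(.066+.12,.002,0)"
```

```text
t 1.0333 row [-4.397 -9.333  2.812] [-0.112 -0.495 -0.418] gap 0.997415814351921 J [ 0.36 -0.17  2.   -0.21  0.88 -1.08]
```

Call:
{"name": "move_arm", "arguments": {"deltas": [[[-0.6,-1.4,0.2,0,0,0,94],[-1.2,-2.8,0.4,0,-0.1,-0.1,94],[-1.8,-4.2,0.6,0,-0.2,-0.2,94],[-2.4,-5.6,0.8,-0.1,-0.3,-0.3,94],[-3,-7,1,-0.1,-0.4,-0.3,94],[-3.6,-8,1.2,-0.1,-0.4,-0.3,94],[-3.6,-8,1.2,-0.1,-0.4,-0.3,94],[-3.6,-8,1.2,-0.1,-0.4,-0.3,94],[-3.6,-8,1.2,-0.1,-0.4,-0.3,94]]]}}

```text
t: 1.78
ee_pos: [0.4955, -0.0356, 0.2751]
tcp_rot: [0.251, -0.0, 0.968, 0.004]
ft_force: [-0.5, 0.3, -0.2]
finger_gap: 1.0
grasp_force: 0.0
```

```bash
python3 - <<'E'
from h import *
delta(.066+.12,.002,0)
c=cap('wrist');cv2.imwrite('pics/w1.png',c['pixels'])
print(c['position'],c['rotation'].round(2).tolist(),proj(c,W(.094,.002,0)),proj(c,W(.066,.002,0)))
E
```

```text
t 1.7833 row [-0.792 -1.433  1.595] [-0.011 -0.147 -0.158] gap 1.0004625623901444 J [-0.34 -0.13  1.95  0.23  0.85 -2.02]
[ 0.35673842 -0.03692563  0.37835949] [[-0.0, 0.73, 0.69], [1.0, -0.0, 0.01], [0.01, 0.69, -0.73]] [283.62653649 258.48337547] [286.7925907  250.52056931]
```

View pics/w1.png

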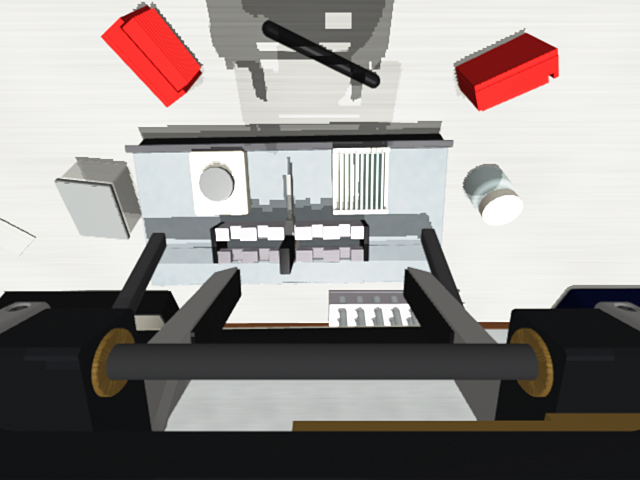

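The wrist view shows the fin, dark, at about (287,255) with its top end near row 273. The cassette is on the right at (360,180) and the pod on the left at (217,183). I'll check the residuals here.

```bash
python3 - <<'E'
from h import *
c=pickle.load(open('pics/wrist.pkl','rb'))
P=lambda *a:proj(c,W(*a)).round(1).tolist()
print('fin top',[P(.094,.002+u,y) for u in(-.013,.013) for y in(-.005,.005)],'rail ends',[P(.04,u,y) for u in(-.02,.02) for y in(-.08,.08)])
print('notch edges u=-20',[P(.04,-.02,k*.03+e) for k in(-2,-1,0,1,2) for e in(-.006,.006)])
g=c['pixels'].max(2)
for v in range(222,280,3):
    r=np.where(g[v,270:306]<50)[0]
    if len(r):print(v,270+r.min(),270+r.max(),end=' ; ')
print()
for v in (228,232,236): print(v,''.join('#' if x>200 else '.' for x in g[v,205:380]))
r=np.where(g[243,205:225]<60)[0]+205;s=np.where(g[243,355:380]<60)[0]+355;print(r,s)
E
```

```text
fin top [[277.6, 244.9], [288.5, 244.8], [278.9, 271.9], [289.6, 271.8]] rail ends [[213.7, 225.4], [363.4, 223.0], [217.1, 261.3], [363.0, 259.0]]
notch edges u=-20 [[226.8, 225.2], [238.0, 225.1], [254.8, 224.8], [266.1, 224.6], [282.9, 224.3], [294.1, 224.2], [311.0, 223.9], [322.2, 223.7], [339.0, 223.4], [350.3, 223.3]]
237 285 293 ; 240 284 294 ; 243 282 294 ; 246 280 294 ; 249 289 294 ; 252 289 294 ; 255 290 294 ; 258 290 294 ; 261 290 292 ; 264 290 291 ; 267 290 291 ; 270 290 290 ; 
228 ...........############..##########################..##########################..........########################################################.#############................
232 ...........#############..##########################.##########################...........#######################################################.#############................
236 ...........#############..##########################.##########################...........######################################################..#############................
[212 213 214 215 216 217 218 219 220 221 222 223 224] [360 361 362 363 364 367]
```

```bash
sed -i 's/-.0695,0\]/-.068,0]/' h.py; python3 -c "
from h import *
delta(.07+.08,.002,0);delta(.07,.002,0)"
```

```text
t 1.8333 row [-0.815 -1.402  3.04 ] [-0.006 -0.145 -0.146] gap 1.0015166935914255 J [-0.34 -0.13  1.95  0.23  0.85 -2.02]
t 1.8333 row [-0.863 -1.4    6.239] [-0.006 -0.145 -0.146] gap 1.0015166935914255 J [-0.34 -0.13  1.95  0.23  0.85 -2.02]
```

Call:
{"name": "move_arm", "arguments": {"deltas": [[[-0.4,-0.7,0.6,0,-0.07,-0.07,60],[-0.82,-1.4,1.2,0,-0.145,-0.145,50],[-0.82,-1.4,2,0,-0.145,-0.145,50],[-0.83,-1.4,2.8,0,-0.145,-0.145,50],[-0.84,-1.4,3.6,0,-0.145,-0.145,50],[-0.84,-1.4,4.2,0,-0.145,-0.145,50],[-0.84,-1.4,4.2,0,-0.145,-0.145,50],[-0.84,-1.4,4.2,0,-0.145,-0.145,50]]]}}

```text
t: 2.5
ee_pos: [0.5653, -0.0682, 0.1935]
tcp_rot: [0.259, -0.009, 0.966, 0.002]
ft_force: [0.6, 0.6, -0.1]
finger_gap: 0.538
grasp_force: 0.0
```

```bash
python3 - <<'E'
from h import *
delta(.07,.002,0)
c=cap('wrist');b=cap('top');cv2.imwrite('pics/w2.png',np.hstack([c['pixels'][100:400,130:480],b['pixels'][40:340,180:520]]))
print('fin top',[proj(c,W(.094,.002+u,y)).round(1).tolist() for u in(-.013,.013) for y in(-.005,.005)])
E
```

```text
t 2.5 row [ 0.02  -0.036  2.033] [ 0.004 -0.004  0.015] gap 0.5375880406108687 J [-0.37  0.06  2.    0.33  0.61 -2.18]
fin top [[312.5, 255.7], [329.4, 255.7], [312.7, 296.5], [329.1, 296.5]]
```

View pics/w2.png

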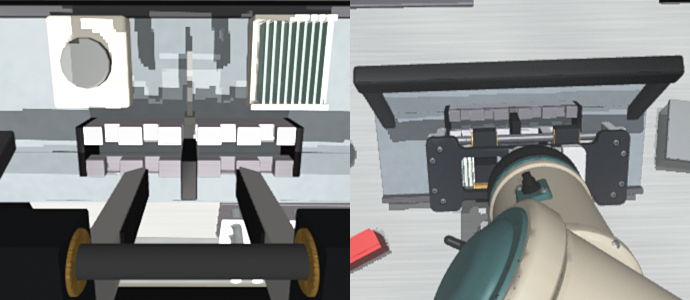

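The fin is between the fingers: wrist px 312–327, against 312–329 predicted, and the jaws are centred on about 322. I'll descend and close.

Call:
{"name": "move_arm", "arguments": {"deltas": [[[0,0,0.7,0,0,0,45],[0,-0.02,1.4,0,0,0,40],[0.02,-0.03,2.03,0,0,0,35],[0.02,-0.03,2.03,0,0,0,30],[0.02,-0.03,2.03,0,0,0,25],[0.02,-0.03,2.03,0,0,0,20],[0.02,-0.03,2.03,0,0,0,16],[0.02,-0.03,2.03,0,0,0,14]]], "newtons": 15}}

```text
t: 3.27
ee_pos: [0.5912, -0.0709, 0.1515]
tcp_rot: [0.261, -0.008, 0.965, 0.001]
ft_force: [-0.2, 0.1, 0.1]
finger_gap: 0.158
grasp_force: 0.0
```

Call:
{"name": "move_arm", "arguments": {"deltas": [[[0,0,0,0,0,0,12],[0,0,0,0,0,0,8],[0,0,0,0,0,0,4],[0,0,0,0,0,0,4],[0,0,0,0,0,0,4],[0,0,0,0,0,0,4]]], "newtons": 15}}

```text
t: 3.77
ee_pos: [0.591, -0.0706, 0.1508]
tcp_rot: [0.26, -0.008, 0.966, 0.001]
ft_force: [-3.2, 1.8, 5.2]
finger_gap: 0.108
grasp_force: 15.0
```

```bash
python3 - <<'E'
from h import *
delta(.07,.002,0)
o=ctrl.get_obs();print(o['ft_force'],L().T@o['ft_force'],o['grasp_force'],o['ee_pos'])
E
```

```text
t 3.7667 row [0.057 0.082 0.04 ] [-0.018  0.023 -0.006] gap 0.10846638591903195 J [-0.35  0.15  2.03  0.38  0.5  -2.23]
[-3.23181695  1.78348861  5.22910441] [-3.20019856  1.83961996  5.22910441] 14.999412596225739 [ 0.59099954 -0.07063634  0.15079129]
```

Call:
{"name": "move_arm", "arguments": {"deltas": [[[0,0,0,0,0,0,4],[0,0,-0.1,0,0,0,4],[0,0,-0.2,0,0,0,4],[0,0,-0.3,0,0,0,4],[0,0,-0.4,0,0,0,4],[0,0,-0.5,0,0,0,4],[0,0,-0.6,0,0,0,4],[0,0,-0.6,0,0,0,4],[0,0,-0.6,0,0,0,4]]], "newtons": 30}}

```text
t: 4.52
ee_pos: [0.5835, -0.0709, 0.1633]
tcp_rot: [0.26, -0.008, 0.966, 0.001]
ft_force: [0.3, -1.4, -1.0]
finger_gap: 0.107
grasp_force: 30.0
```

```bash
python3 - <<'E'
from h import *
delta(.07,.002,0)
o=ctrl.get_obs();print(o['ft_force'],o['grasp_force'],o['ee_pos'])
c=cap('wrist');b=cap('scene');cv2.imwrite('pics/w3.png',np.hstack([c['pixels'][100:400,130:480],cv2.resize(b['pixels'][230:350,150:330],(450,300))]))
E
```

```text
t 4.5167 row [0.046 0.089 0.622] [-0.02   0.018 -0.007] gap 0.10681604874944464 J [-0.35  0.13  2.02  0.36  0.53 -2.21]
[ 0.28787781 -1.37506235 -1.01315799] 29.998691976070404 [ 0.58346141 -0.07091964  0.16325273]
```

View pics/w3.png

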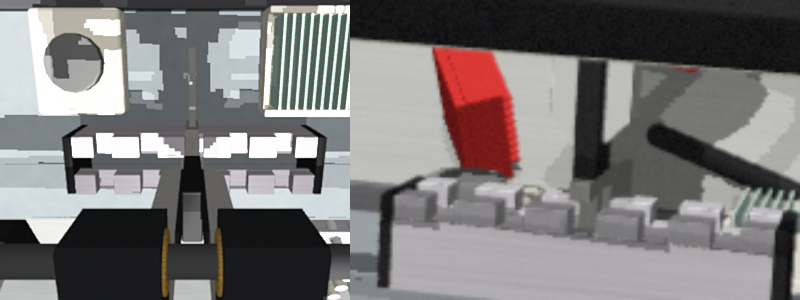

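Now lifted 14.6 mm, with the force near zero, so the stop is free. I'll shift 30 mm along tool +y, towards the cassette.

Call:
{"name": "move_arm", "arguments": {"deltas": [[[0,0.15,0,0,0,0,4],[0,0.3,0,0,0,0,4],[0,0.5,0,0,0,0,4],[0,0.7,0,0,0,0,4],[0,0.9,0,0,0,0,4],[0,1.05,0,0,0,0,4],[0,1.2,0,0,0,0,4],[0,1.2,0,0,0,0,4],[0,1.2,0,0,0,0,4],[0,1.2,0,0,0,0,4]]]}}

```text
t: 5.45
ee_pos: [0.5831, -0.0408, 0.1631]
tcp_rot: [0.26, -0.008, 0.966, 0.001]
ft_force: [-0.4, -0.0, -2.0]
finger_gap: 0.106
grasp_force: 30.0
```

```bash
python3 - <<'E'
from h import *
delta(.07,.002,0.03-.0026)
o=ctrl.get_obs();print(o['ft_force'],o['grasp_force'],o['ee_pos'])
c=cap('wrist');cv2.imwrite('pics/w4.png',cv2.resize(c['pixels'][200:400,160:480],(800,500)))
E
```

```text
t 5.45 row [ 0.049 -0.018  0.614] [-0.019  0.018 -0.005] gap 0.10559843243888166 J [-0.28  0.12  2.03  0.31  0.51 -2.1 ]
[-0.40172441 -0.00275729 -1.98128432] 29.998670518398285 [ 0.58310571 -0.04083959  0.16312061]
```

View pics/w4.png

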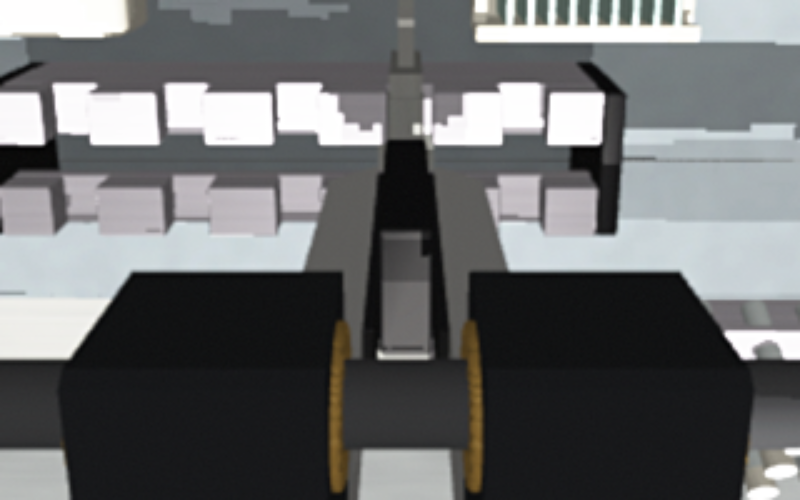

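The tab (crop x 385–425) sits over the next notch towards the cassette. One free notch remains between it and the rail's end. I'll lower gently.

Call:
{"name": "move_arm", "arguments": {"deltas": [[[0,0,0.07,0,0,0,4],[0,0,0.14,0,0,0,4],[0,0,0.21,0,0,0,4],[0,0,0.28,0,0,0,4],[0,0,0.35,0,0,0,4],[0,0,0.42,0,0,0,4],[0,0,0.48,0,0,0,4],[0,0,0.54,0,0,0,4],[0,0,0.54,0,0,0,4]]]}}

```text
t: 6.25
ee_pos: [0.5897, -0.0406, 0.151]
tcp_rot: [0.259, -0.008, 0.966, 0.002]
ft_force: [-0.4, 0.2, -0.9]
finger_gap: 0.103
grasp_force: 30.0
```

```bash
python3 - <<'E'
from h import *
delta(.07,.002,0.03-.0026)
o=ctrl.get_obs();print(o['ft_force'],o['grasp_force'],o['ee_pos'])
E
```

```text
t 6.25 row [ 0.035 -0.023  0.062] [-0.016  0.011 -0.008] gap 0.10330440682143721 J [-0.28  0.14  2.03  0.32  0.48 -2.11]
[-0.36176726  0.18071087 -0.88563005] 29.998621344566345 [ 0.58973305 -0.04064025  0.1509916 ]
```

Call:
{"name": "move_arm", "arguments": {"deltas": [[[0,0,0.02,0,0,0,4],[0,0,0.05,0,0,0,4],[0,0,0.08,0,0,0,4],[0,0,0.08,0,0,0,4]]]}}

```text
t: 6.58
ee_pos: [0.5901, -0.0406, 0.1505]
tcp_rot: [0.26, -0.008, 0.966, 0.001]
ft_force: [-8.4, -0.2, 8.8]
finger_gap: 0.105
grasp_force: 30.0
```

Call:
{"name": "move_arm", "arguments": {"deltas": [[[0,0,0,0,0,0,14],[0,0,0,0,0,0,18],[0,0,0,0,0,0,24],[0,0,0,0,0,0,32],[0,0,0,0,0,0,40],[0,0,0,0,0,0,40],[0,0,0,0,0,0,40]]], "newtons": 5}}

```text
t: 7.17
ee_pos: [0.5908, -0.0408, 0.1495]
tcp_rot: [0.26, -0.008, 0.966, 0.001]
ft_force: [-0.5, 0.1, -0.9]
finger_gap: 0.426
grasp_force: 0.0
```

Call:
{"name": "move_arm", "arguments": {"deltas": [[[0,0,-0.6,0,0,0,40],[0,0,-1.4,0,0,0,45],[0,0,-2.2,0,0,0,50],[0,0,-3,0,0,0,50],[0,0,-3.8,0,0,0,50],[0,0,-4.6,0,0,0,50],[0,0,-5.4,0,0,0,50],[0,0,-6,0,0,0,50],[0,0,-6,0,0,0,50],[0,0,-6,0,0,0,50]]]}}

```text
t: 8.0
ee_pos: [0.5157, -0.0419, 0.2801]
tcp_rot: [0.26, -0.008, 0.965, 0.001]
ft_force: [1.0, 0.0, -0.3]
finger_gap: 0.536
grasp_force: 0.0
```

```bash
python3 - <<'E'
from h import *
o=ctrl.get_obs();print(o['t'],o['ft_force'],o['grasp_force'],o['ee_pos'])
a=pickle.load(open('pics/scene.pkl','rb'))
c=cap('wrist');b=cap('scene');cv2.imwrite('pics/w5.png',np.vstack([np.hstack([c['pixels'][100:350,120:520],cv2.resize(b['pixels'][240:360,140:332],(400,250))])]))
for n,h in(('wrist',c),('scene',b)):
    for dn in(0,.01):print(n,dn,[proj(h,W(.094+dn,.002+u,.03+y)).round(1).tolist() for u in(-.013,.013) for y in(-.005,.005)])
g=b['pixels'].max(2)
for v in range(250,326,4):
    r=np.where(g[v,240:300]<48)[0]
    if len(r):print(v,240+r.min(),240+r.max(),end=' ; ')
E
```

```text
8.0 [ 0.97000813  0.03527032 -0.34593046] 0.0 [ 0.51572202 -0.0419339   0.28006046]
wrist 0 [[319.3, 221.3], [330.6, 221.3], [319.4, 249.6], [330.5, 249.7]]
wrist 0.01 [[319.2, 223.6], [330.9, 223.6], [319.2, 252.8], [330.7, 252.8]]
scene 0 [[275.2, 260.2], [284.4, 260.9], [270.5, 263.1], [280.1, 263.9]]
scene 0.01 [[275.8, 251.0], [285.0, 251.7], [271.1, 253.4], [280.7, 254.2]]
250 240 299 ; 254 267 299 ; 262 274 282 ; 266 270 282 ; 270 270 282 ; 274 270 282 ; 278 269 282 ; 282 269 281 ; 286 269 289 ; 290 269 299 ; 294 268 299 ; 298 268 299 ; 302 268 279 ; 306 268 279 ; 310 268 279 ; 314 267 278 ;
```

View pics/w5.png

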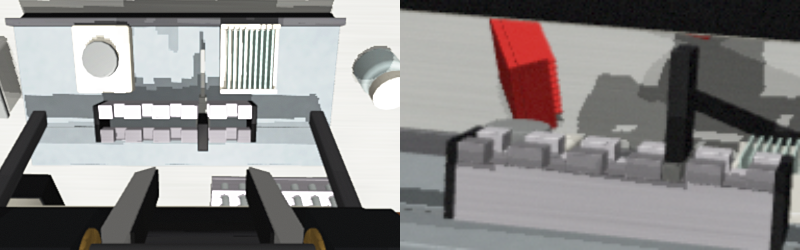

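The stop's fin is at scene px (276,262), matching the prediction for fully home in notch_left; 10 mm higher would read about row 252. The tab fills the notch, and the cassette and pod still stand in the lane as before. The gripper is clear, so I'm handing in.

```bash
python3 -c "
from workcell import ctrl
print(ctrl.sign_off())"
```

```text
the job is handed in; nothing more can be done
None
```

The lane stop now sits fully home one notch nearer the cassette (notch_left); I let go and backed the gripper clear, left the cassette and pod where they were, kept off the light bar, and handed the job in at about 8 s.

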